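Turn the varnish row around

TASK

Move the four varnish jars from the dark rack into the pale rack, with their order turned around for the luthier who works from the other side of the bench: the jar nearest the robot in the dark rack goes into the pale rack's compartment farthest from the robot, the next into the second farthest, and so on. One jar to each compartment, standing upright flat on its floor and let go; set them down gently, never dropping or tipping one over.

Things in the scene. Friction and masses are not known exactly. Their poses are not given: they have to be found in the camera images.
- old_rack: Dark wooden rack that holds the jars at the start, left or right of the middle; 300 x 78 mm, fixed. Four compartments in a row, centres at x = -105, -35, 35, 105 mm, y = 0; each 64 mm along by 66 mm across; floor 10 mm and 6 mm thick walls 20 mm above the bench, end boards 34 mm. Origin: centre of its underside, on the bench; x along the row, away from the robot within 0.3 rad; z up.
- new_rack: Pale wooden rack, empty at the start, on the other side; 300 x 78 mm, fixed. Four compartments in a row, centres at x = -105, -35, 35, 105 mm, y = 0; each 64 mm along by 66 mm across; floor 10 mm and 6 mm thick walls 20 mm above the bench, end boards 34 mm. Origin: centre of its underside, on the bench; x along the row, away from the robot within 0.3 rad; z up.
- jar_red: Closed amber glass varnish jar with a red screw lid and a paper label with a red band. Round and upright: body 42 mm across and 50 mm high, lid 38 mm across, 70 mm high in all, about 0.16 kg, loose. Origin: centre of its underside; z up along its axis. Starts in one of the compartments of the dark rack; which one changes.
- tag_red: The red enamel tag of the dark rack: two thin strips 40 mm long on the rack's rails, either side of the compartment where the red jar stands at the start; fixed, never moves. Origin: centre of that compartment, on its floor; axes as the rack's. It records the old order.
- jar_yellow: Closed amber glass varnish jar with a yellow screw lid and a paper label with a yellow band. Round and upright: body 42 mm across and 50 mm high, lid 38 mm across, 70 mm high in all, about 0.16 kg, loose. Origin: centre of its underside; z up along its axis. Starts in one of the compartments of the dark rack; which one changes.
- tag_yellow: The yellow enamel tag of the dark rack: two thin strips 40 mm long on the rack's rails, either side of the compartment where the yellow jar stands at the start; fixed, never moves. Origin: centre of that compartment, on its floor; axes as the rack's. It records the old order.
- jar_blue: Closed amber glass varnish jar with a blue screw lid and a paper label with a blue band. Round and upright: body 42 mm across and 50 mm high, lid 38 mm across, 70 mm high in all, about 0.16 kg, loose. Origin: centre of its underside; z up along its axis. Starts in one of the compartments of the dark rack; which one changes.
- tag_blue: The blue enamel tag of the dark rack: two thin strips 40 mm long on the rack's rails, either side of the compartment where the blue jar stands at the start; fixed, never moves. Origin: centre of that compartment, on its floor; axes as the rack's. It records the old order.
- jar_white: Closed amber glass varnish jar with a white screw lid and a paper label with a white band. Round and upright: body 42 mm across and 50 mm high, lid 38 mm across, 70 mm high in all, about 0.16 kg, loose. Origin: centre of its underside; z up along its axis. Starts in one of the compartments of the dark rack; which one changes.
- tag_white: The white enamel tag of the dark rack: two thin strips 40 mm long on the rack's rails, either side of the compartment where the white jar stands at the start; fixed, never moves. Origin: centre of that compartment, on its floor; axes as the rack's. It records the old order.
Things that resemble listed ones, but are neither listed nor needed, are in the scene too. What is shaped like the jar_white but green or turquoise is not meant. Leave any green or pink look-alike of the jar_blue alone.

How it is judged:
By the outcome, as a careful person would: the job done as asked, in the order asked, and still so for the second after the job is handed in, with the robot touching nothing.
It also fails if it takes over 109 s, if anything falls off the work surface, if the arm or the gripper's body presses on something with over 40 N, if the wrist force passes 120 N, or if a joint passes its speed limit or range.

ROBOT

A 6-joint arm with a two-finger parallel gripper is mounted at the origin on the work surface. World frame = base frame: x ahead of the robot, y to its left, z up, the work surface at z = 0. Lengths are in m, angles in rad, forces in N, time in s.
With the tool pointing down it reaches from about 0.25 to 0.8 m from the base axis. Payload 8.5 kg.
Tool frame: the origin (TCP) lies midway between the tips of the shut fingers; the grasp point (between the pads) lies 19 mm behind it (bot.tcp_to_grasp is the distance from the TCP to the grasp point, in m); z points along the fingers, y is the line along which they close (so a half turn about z gives the same grasp; the last joint's range is limited). The gripper opens to 85 mm and grips with 20 to 120 N. Pads are 22 mm wide; open, the fingers measure 114 mm over their backs; the gripper's body (76 mm by 85 mm) begins 54 mm behind the grasp point. The pads swing forward as they close: fully open they stand 13 mm farther back than shut.
Start: joints at [1.158, 0.238, -0.013, 1.319, 0, 1.571], TCP at [0.211, 0.481, 0.231] pointing down, gripper open.
Joint ranges: [-2.66, 2.66], [-1.03, 1.9], [-1.14, 1.46], [-1.82, 2.27], [-1.45, 1.34], [-3.14, 3.14]. Speed limits (rad/s): [2.22, 2.22, 2.79, 3.14, 3.14, 3.14].

INTERFACE

Orientations are given as a unit quaternion [x, y, z, w].
In Python, from bench import telemetry, eyes, order, bot gives the robot as it stands.
- The arm moves only by the tool arm_command, never from a script. Its argument "moves" is text: rows parted by semicolons, each of 7 numbers parted by spaces: the shift along the world's x, y, z in units of 40 mm (1.0 is 40 mm), then the turn, a rotation vector about the world's x, y, z in units of 6 degrees (1.0 is 6 degrees), then the finger opening in mm, from 0 to 85.4. A call has 1 to 8 rows; each row shifts and turns the commanded pose from where the row before left it; what a row does not reach is not made up. A row lasts 1/12 s, in which the tool goes at most 41.7 mm and 7.16 degrees, less where a joint would pass 70% of its speed; a pose out of reach is approached as far as the arm can. A call is refused whole if a number of a shift passes 1 or a number of a turn 1, either way. A call with a gripper value outside its range is refused whole. The fingers move at their own pace and stop on an object; "newtons" is the grip in N (left out, the last holds). Time passes only in rows, so rows that do not move let the fingers close. It gives the time, the measured TCP pose, the force, the opening and the grip force at its end, in the units of the state.
- telemetry.get_state(): the state, without advancing time (a new reading comes with each control period).
- eyes.camera(name): name is "side" or "top"; returns (picture, depth): 420x560x3 uint8, red, green, blue; 420x560 float32, m along the optical axis (not along the pixel's ray), 0 where there is no reading.
- eyes.camera_params(name): a dict with "fx", "fy", "cx", "cy" (pixels), "position" and "rotation" of the camera in the world. Camera axes: x right, y up, looking along -z (the intrinsics and any distortion apply to the point x, -y, -z); pixel columns grow to the right and rows downward; lengths in m; the calibration is good to about 2 mm. A picture is of the moment at which its call begins. camera_params takes no time and is no camera call.
- order.hand_in(): hands the job in; it is judged then, once.
The state is a dict: "time_s": time; "qpos": joint angles; "joint_velocities": joint speeds; "joint_efforts": joint torques, N m; "tool_pos": TCP position; "ee_rot": TCP orientation; "wrist_force": force on the tool from outside, world axes, zero at the start; "torque": the same for the moment, N m; "opening": finger opening in m; "gripper_force": force on a finger pad.
Only numpy, scipy, OpenCV 4.12 (cv2) and the standard library are available. Lean on these libraries where they do the work, as an engineer would, in place of code of your own. Each camera call takes 0.05 s, during which the arm holds its last target. There are 200 camera calls.

## Working session

There is one attempt and no reset: what is moved stays moved. The work goes in short steps, Python scripts to look and compute and a tool call to move; the robot and the scene stay as the last step left them, time stands still between calls to the robot, and variables do not carry over. Pictures are saved under pics/ and viewed, at most 14 in all, crops included, and the job is handed in when it is done.

Besides the shell and the picture viewer there is one more tool, called after ">>>" by a JSON object that holds its "fn" and its "kwargs". arm_command: Moves the arm, as the interface text tells. Its arguments: {"type":"object","properties":{"moves":{"type":"string"},"newtons":{"type":"number"}},"required":["moves"]}

```bash
mkdir -p pics; ls; python3 - <<'E'
from bench import telemetry, eyes, order, bot
import cv2
for n in("top","side"):
    p,d=eyes.camera(n); cv2.imwrite(f"pics/{n}0.png",p[:,:,::-1]); print(n,eyes.camera_params(n))
print(telemetry.get_state(), bot.tcp_to_grasp)
E
```

```text
pics
top {'fx': 479.14441881915826, 'fy': 479.14441881915826, 'cx': 272.33609301518993, 'cy': 210.5145629638365, 'position': array([ 0.40072703, -0.00121122,  0.84520403]), 'rotation': array([ 0.03454465, -0.03994158, -0.69711683,  0.71501011])}
side {'fx': 442.08852580150096, 'fy': 442.08852580150096, 'cx': 277.56179447208206, 'cy': 205.72518139028327, 'position': array([ 0.17529158, -0.53803491,  0.4789526 ]), 'rotation': array([ 0.45387468, -0.12558719, -0.23937946,  0.84907191])}
{'time_s': 0.1, 'qpos': array([ 1.15798510e+00,  2.38737197e-01, -1.41640964e-02,  1.31923111e+00,
        1.03924008e-05,  1.57077801e+00]), 'joint_velocities': array([-0.00076615, -0.00259636,  0.00117731,  0.00119051,  0.00075945,
       -0.00046018]), 'joint_efforts': array([-4.58592913e-04, -5.39722002e+01,  3.46996629e+01,  1.34689824e-02,
       -2.75695106e-05,  1.63770591e-05]), 'tool_pos': array([0.2104655 , 0.48054739, 0.2307356 ]), 'ee_rot': array([ 2.04934134e-01,  9.78775538e-01, -6.52792792e-04, -1.42001868e-04]), 'wrist_force': array([-0.33245374, -0.14811262, -0.50352145]), 'torque': array([ 0.00574674, -0.01550909, -0.03108794]), 'gripper_force': 0.0, 'opening': 0.08556114400814334} 0.0187
```

View pics/top0.png

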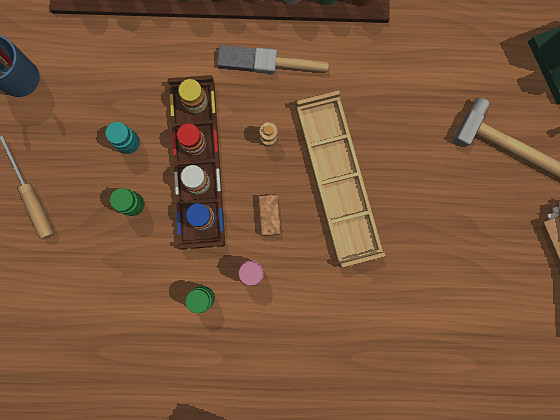

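View pics/side0.png

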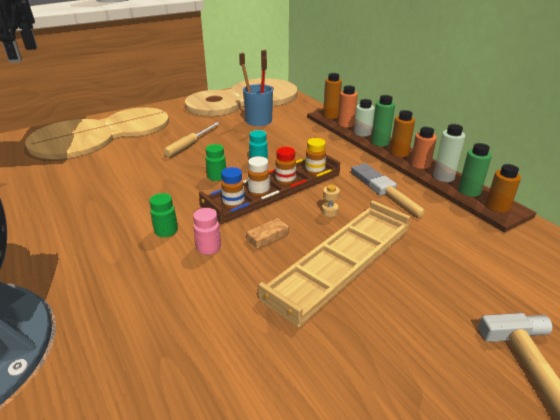

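The dark rack is on the left, with lids nearest to farthest: blue (200,216), white (194,178), red (188,139), yellow (190,90). The tags match. The look-alikes are teal (120,135), green (125,200) and (200,300), and pink (250,272). The blue and white jars I want are the ones standing in the dark rack. Next I'll confirm that in a crop and measure.

```bash
cat > h.py <<'E'
import numpy as np, cv2
from scipy.spatial.transform import Rotation as R
from bench import telemetry, eyes, order, bot
def cloud(n):
    p,d=eyes.camera(n); c=eyes.camera_params(n)
    v,u=np.mgrid[:420,:560]
    P=np.dstack([(u-c["cx"])/c["fx"]*d,-(v-c["cy"])/c["fy"]*d,-d])
    W=P@R.from_quat(c["rotation"]).as_matrix().T+c["position"]
    W[d==0]=np.nan
    return p,W
def ray(n,u,v,z):
    c=eyes.camera_params(n)
    r=R.from_quat(c["rotation"]).apply([(u-c["cx"])/c["fx"],-(v-c["cy"])/c["fy"],-1])
    return c["position"]+r*(z-c["position"][2])/r[2]
E
python3 - <<'E'
from h import *
p,W=cloud("top")
cv2.imwrite("pics/crop.png",cv2.resize(p[65:315,90:400,::-1],None,fx=2.4,fy=2.4,interpolation=2))
print("bench z",np.nanmedian(W[300:400,300:400,2]))
for n,(u,v) in dict(blue=(200,216),white=(194,178),red=(188,139),yellow=(190,90),pink=(250,272),green=(200,300)).items():
    s=np.zeros((420,560),bool); s[v-18:v+18,u-18:u+18]=1
    s&=W[...,2]>0.064
    q=W[s]; vv,uu=np.nonzero(s)
    (cu,cv_),r=cv2.minEnclosingCircle(np.c_[uu,vv].astype(np.float32))
    print(n,q.shape,q.mean(0).round(4),r,ray("top",cu,cv_,.07).round(4))
h=cv2.cvtColor(p,cv2.COLOR_RGB2HSV)
for n,(a,b,c,d) in dict(old=(70,252,160,232),new=(85,275,285,395)).items():
    z=W[...,2]; s=np.zeros((420,560),bool); s[a:b,c:d]=1
    s&=(z>.012)&(z<.042)
    m=cv2.morphologyEx(s.astype(np.uint8),cv2.MORPH_OPEN,np.ones((2,2)))>0
    if n=="old":print("z hist",np.histogram(z[a:b,c:d],np.arange(-.01,.08,.01))[0])
    q=W[m][:,:2].astype(np.float32)
    print(n,len(q),cv2.minAreaRect(q), "pix",cv2.minAreaRect(np.argwhere(m)[:,::-1].astype(np.float32)))
E
```

```text
bench z -0.00011394489980709466
blue (455, 3) [0.472  0.1132 0.0791] 12.218171119689941 [0.4726 0.1145 0.07  ]
white (451, 3) [0.5338 0.1241 0.0789] 12.2315092086792 [0.5352 0.1258 0.07  ]
red (447, 3) [0.6021 0.1338 0.0786] 12.242448806762695 [0.6042 0.1354 0.07  ]
yellow (448, 3) [0.6769 0.1345 0.0785] 12.270801544189453 [0.6799 0.1361 0.07  ]
pink (429, 3) [0.381  0.0272 0.0696] 11.692641258239746 [0.3811 0.0273 0.07  ]
green (445, 3) [0.3353 0.1102 0.0694] 12.064133644104004 [0.3354 0.1102 0.07  ]
z hist [3149 3743 2205 1016  546  185  320  138]
old 2666 ((0.5745985507965088, 0.12888945639133453), (0.31322601437568665, 0.07409925013780594), 6.484780311584473) pix ((196.58187866210938, 163.22787475585938), (172.41726684570312, 46.49678039550781), 86.18592071533203)
new 2575 ((0.5543644428253174, -0.09235496819019318), (0.3045484125614166, 0.08128762990236282), 3.181117534637451) pix ((340.6146545410156, 179.91261291503906), (174.3432159423828, 47.265907287597656), 74.47589111328125)
```

View pics/crop.png

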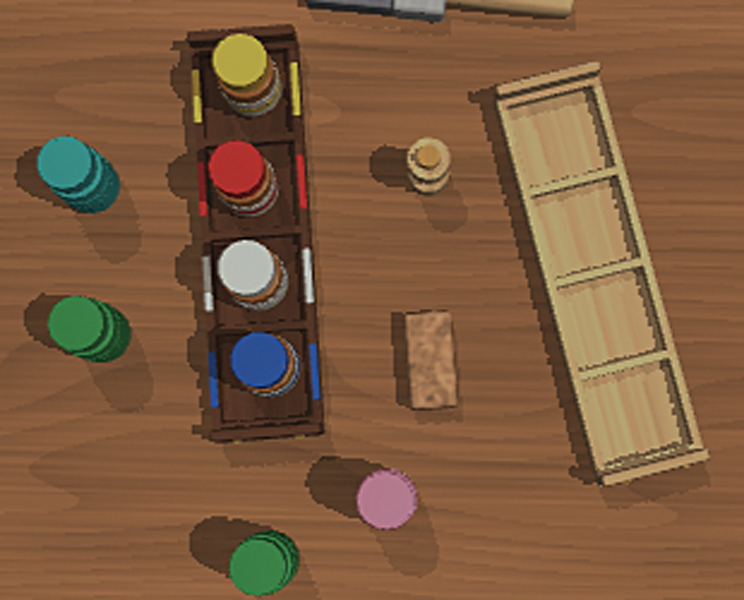

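The crop confirms the target jars in the dark rack next to matching tags. The teal, green and pink ones stand outside it and aren't meant. Lid tops are at z≈0.08. I'll refine the rack poses next.

```bash
python3 - <<'E'
from h import *
p,W=cloud("top")
for n,(a,b,c,d) in dict(old=(70,252,160,232),new=(85,275,285,395)).items():
    z=W[...,2]
    for lo,hi,t in((.016,.024,"rim"),(.029,.040,"ends"),(.014,.040,"all")):
        s=np.zeros((420,560),np.uint8); s[a:b,c:d]=1
        s[~((z>lo)&(z<hi))]=0
        k,l,st,_=cv2.connectedComponentsWithStats(s,connectivity=8)
        for i in range(1,k):
            if st[i,4]<60: continue
            q=W[l==i][:,:2]*1000
            r=cv2.minAreaRect(q.astype(np.float32)); bx=cv2.boxPoints(r)
            print(n,t,st[i].tolist(),"c",np.round(r[0],1),np.round(r[1],1),round(r[2],1),"box",bx.round(0).tolist())
# lid centres at z=.08
for n,(u,v) in dict(blue=(200,216),white=(194,178),red=(188,139),yellow=(190,90)).items():
    s=np.zeros((420,560),bool); s[v-18:v+18,u-18:u+18]=1; s&=W[...,2]>0.0745
    vv,uu=np.nonzero(s); (cu,cv_),r=cv2.minEnclosingCircle(np.c_[uu,vv].astype(np.float32))
    print(n,ray("top",cu,cv_,.08).round(4),ray("top",uu.mean(),vv.mean(),.08).round(4))
E
```

```text
old rim [170, 81, 55, 163, 1756] c [571.5 129.3] [285.9  78.6] 6.0 box [[425.0, 154.0], [433.0, 75.0], [718.0, 105.0], [710.0, 183.0]]
old ends [168, 75, 45, 9, 195] c [715.8 144. ] [10.4 77.6] 6.0 box [[707.0, 182.0], [715.0, 105.0], [725.0, 106.0], [717.0, 183.0]]
old ends [178, 241, 46, 8, 222] c [425.9 113.8] [ 8.1 76.4] 6.2 box [[418.0, 151.0], [426.0, 75.0], [434.0, 76.0], [426.0, 152.0]]
old all [168, 75, 57, 175, 2305] c [570.4 129.2] [302.7  78.6] 6.0 box [[416.0, 153.0], [424.0, 74.0], [725.0, 106.0], [717.0, 184.0]]
old all [184, 97, 24, 17, 103] c [666.  129.3] [16.8 41.3] 25.2 box [[650.0, 144.0], [667.0, 107.0], [682.0, 114.0], [665.0, 152.0]]
old all [182, 140, 24, 16, 86] c [591.5 129.1] [17.1 41.4] 25.5 box [[575.0, 144.0], [593.0, 107.0], [608.0, 114.0], [590.0, 152.0]]
new rim [297, 96, 86, 168, 1897] c [ 548.5 -121.4] [285.3  78.8] 15.9 box [[401.0, -123.0], [422.0, -198.0], [696.0, -120.0], [675.0, -45.0]]
new ends [297, 90, 43, 15, 210] c [688.2 -81.4] [ 8.9 77.6] 15.6 box [[673.0, -45.0], [694.0, -120.0], [703.0, -118.0], [682.0, -43.0]]
new ends [340, 252, 46, 16, 221] c [ 407.9 -161.3] [ 8.2 77.3] 15.7 box [[394.0, -125.0], [414.0, -200.0], [422.0, -197.0], [401.0, -123.0]]
new all [296, 90, 90, 178, 2492] c [ 547.3 -121.8] [301.9  79. ] 16.0 box [[391.0, -125.0], [413.0, -201.0], [703.0, -118.0], [682.0, -42.0]]
blue [0.4722 0.1136 0.08  ] [0.4723 0.1135 0.08  ]
white [0.5341 0.1246 0.08  ] [0.5343 0.1247 0.08  ]
red [0.6026 0.1342 0.08  ] [0.6027 0.1343 0.08  ]
yellow [0.6777 0.1349 0.08  ] [0.6779 0.1348 0.08  ]
```

>>> {"fn": "arm_command", "kwargs": {"moves": "0.55 -0.8 -0.1 0 0 0.6 85;0.55 -0.8 -0.1 0 0 0.6 85;0.55 -0.8 -0.1 0 0 0.6 85;0.55 -0.8 -0.1 0 0 0.6 85;0.55 -0.8 -0.1 0 0 0.6 85;0.55 -0.8 -0.1 0 0 0.6 85;0.55 -0.8 -0.1 0 0 0.6 85;0.55 -0.8 -0.1 0 0 0.6 85", "newtons": 30}}

```text
time_s: 0.87
tool_pos: [0.3872, 0.2231, 0.1992]
ee_rot: [-0.047, 0.999, 0.0, 0.0]
wrist_force: [0.5, 1.8, -0.0]
opening: 0.0849
gripper_force: 0.0
```

>>> {"fn": "arm_command", "kwargs": {"moves": "0.53 -0.69 -0.37 0 0 0.1 85;0.53 -0.69 -0.37 0 0 0 85;0.53 -0.69 -0.37 0 0 0 85;0.53 -0.69 -0.37 0 0 0 85;0 0 0 0 0 0 85;0 0 0 0 0 0 85;0 0 0 0 0 0 85"}}

```text
time_s: 1.45
tool_pos: [0.4711, 0.1144, 0.14]
ee_rot: [-0.05, 0.999, 0.0, -0.0]
wrist_force: [-0.5, 0.1, -0.3]
opening: 0.0855
gripper_force: 0.0
```

>>> {"fn": "arm_command", "kwargs": {"moves": "0.03 -0.02 -0.9 0 0 0.05 85;0 0 -0.9 0 0 0 85;0 0 -0.9 0 0 0 85;0 0 0 0 0 0 85;0 0 0 0 0 0 30;0 0 0 0 0 0 30;0 0 0 0 0 0 30;0 0 0 0 0 0 30", "newtons": 30}}

```text
time_s: 2.12
tool_pos: [0.4742, 0.1144, 0.0344]
ee_rot: [-0.053, 0.999, 0.0, 0.002]
wrist_force: [-3.6, -0.4, 11.7]
opening: 0.041
gripper_force: 28.8
```

>>> {"fn": "arm_command", "kwargs": {"moves": "0 0 0.3 0 0 0 30;0 0 0.6 0 0 0 30;0 0 0.8 0 0 0 30;0 0 0.8 0 0 0 30;0 0 0.2 0 0 0 30"}}

```text
time_s: 2.53
tool_pos: [0.475, 0.1143, 0.1459]
ee_rot: [-0.053, 0.999, 0.001, 0.004]
wrist_force: [1.3, 0.6, -1.1]
opening: 0.0415
gripper_force: 31.1
```

```bash
python3 - <<'E'
from h import *
p,_=eyes.camera("side"); cv2.imwrite("pics/s1.png",p[:,:,::-1])
E
```

```text
(no output)
```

View pics/s1.png

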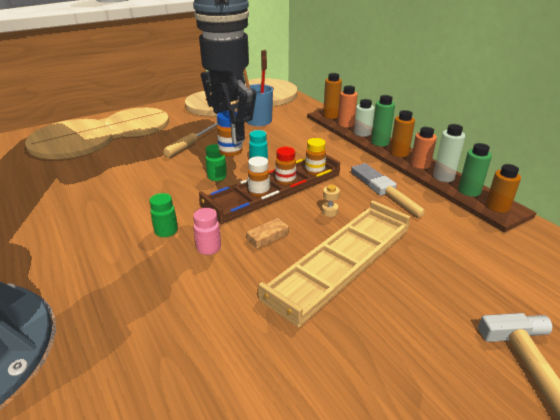

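The blue jar is held upright at (230,135). Traversing.

>>> {"fn": "arm_command", "kwargs": {"moves": "0.3 -0.4 0 0 0 0.2 30;0.7 -0.7 0 0 0 0.2 30;0.7 -0.7 0 0 0 0.25 30;0.7 -0.7 0 0 0 0.25 30;0.7 -0.7 0 0 0 0.25 30;0.7 -0.7 0 0 0 0.25 30;0.5 -0.8 0 0 0 0.25 30;0 -0.45 0 0 0 0 30"}}

```text
time_s: 3.25
tool_pos: [0.6477, -0.0956, 0.1386]
ee_rot: [-0.139, 0.99, -0.001, 0.001]
wrist_force: [-1.0, 0.3, -1.5]
opening: 0.041
gripper_force: 31.1
```

>>> {"fn": "arm_command", "kwargs": {"moves": "0 0 0 0 0 0 30;0 0 0 0 0 0 30;0 0 0 0 0 0 30"}}

```text
time_s: 3.5
tool_pos: [0.644, -0.0919, 0.1395]
ee_rot: [-0.139, 0.99, 0.0, -0.0]
wrist_force: [-0.6, 1.3, -1.6]
opening: 0.0411
gripper_force: 31.1
```

>>> {"fn": "arm_command", "kwargs": {"moves": "0.12 -0.02 -0.7 0 0 0 30;0 0 -0.8 0 0 0 30;0 0 -0.6 0 0 0 30;0 0 -0.3 0 0 0 30;0 0 -0.1 0 0 0 30;0 0 0 0 0 0 30;0 0 0 0 0 0 30"}}

```text
time_s: 4.08
tool_pos: [0.6498, -0.0924, 0.0411]
ee_rot: [-0.139, 0.99, -0.0, 0.001]
wrist_force: [0.5, 0.7, -1.4]
opening: 0.0407
gripper_force: 31.2
```

>>> {"fn": "arm_command", "kwargs": {"moves": "0 0 -0.05 0 0 0 30;0 0 -0.05 0 0 0 30;0 0 -0.03 0 0 0 30;0 0 -0.03 0 0 0 30;0 0 0 0 0 0 30"}}

```text
time_s: 4.5
tool_pos: [0.6496, -0.0932, 0.0345]
ee_rot: [-0.139, 0.99, -0.0, 0.0]
wrist_force: [-0.3, 0.6, 4.2]
opening: 0.0409
gripper_force: 31.6
```

>>> {"fn": "arm_command", "kwargs": {"moves": "0 0 0 0 0 0 46;0 0 0 0 0 0 55;0 0 0 0 0 0 70;0 0 0 0 0 0 80;0 0 0 0 0 0 85;0 0 0.6 0 0 0 85;0 0 0.9 0 0 0 85;0 0 0.9 0 0 0 85"}}

```text
time_s: 5.17
tool_pos: [0.6484, -0.093, 0.1297]
ee_rot: [-0.139, 0.99, 0.0, -0.001]
wrist_force: [0.9, -0.5, 0.6]
opening: 0.0852
gripper_force: 0.0
```

>>> {"fn": "arm_command", "kwargs": {"moves": "-0.4 0.7 0.2 0 0 -0.2 85;-0.4 0.8 0.1 0 0 -0.2 85;-0.4 0.8 0 0 0 -0.25 85;-0.4 0.8 0 0 0 -0.25 85;-0.4 0.8 0 0 0 -0.25 85;-0.4 0.8 0 0 0 -0.25 85;-0.45 0.74 0 0 0 -0.25 85;0 0 0 0 0 0 85"}}

```text
time_s: 5.83
tool_pos: [0.5324, 0.1286, 0.1419]
ee_rot: [-0.054, 0.999, 0.001, -0.001]
wrist_force: [0.7, -1.2, -0.6]
opening: 0.0853
gripper_force: 0.0
```

```bash
python3 - <<'E'
from h import *
p,_=eyes.camera("side"); cv2.imwrite("pics/s2.png",p[:,:,::-1])
print(telemetry.get_state()["tool_pos"])
E
```

```text
[0.53389074 0.12684254 0.14194767]
```

View pics/s2.png

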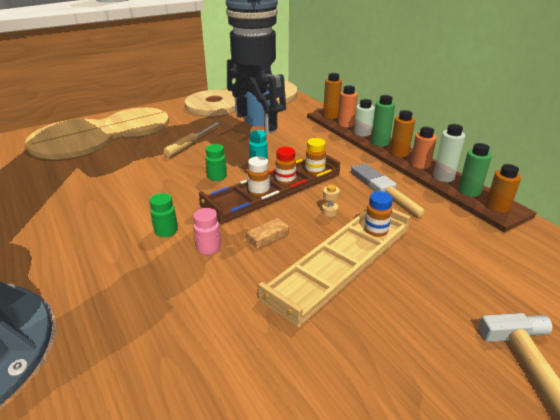

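The blue jar stands in the far pale compartment at (378,215). White is next.

>>> {"fn": "arm_command", "kwargs": {"moves": "0 -0.04 -0.9 0 0 0 85;0 0 -0.9 0 0 0 85;0 0 -0.93 0 0 0 85;0 0 0 0 0 0 85;0 0 0 0 0 0 30;0 0 0 0 0 0 30;0 0 0 0 0 0 30;0 0 0 0 0 0 30"}}

```text
time_s: 6.55
tool_pos: [0.5372, 0.1232, 0.0349]
ee_rot: [-0.053, 0.999, 0.0, 0.002]
wrist_force: [-1.7, -0.3, 7.7]
opening: 0.0409
gripper_force: 29.4
```

>>> {"fn": "arm_command", "kwargs": {"moves": "0 0 0.3 0 0 0 30;0 0 0.6 0 0 0 30;0 0 0.8 0 0 0 30;0 0 0.8 0 0 0 30;0 0 0.2 0 0 0 30"}}

```text
time_s: 6.97
tool_pos: [0.538, 0.1234, 0.1468]
ee_rot: [-0.053, 0.999, 0.001, 0.004]
wrist_force: [2.1, 0.3, -1.3]
opening: 0.0411
gripper_force: 30.8
```

>>> {"fn": "arm_command", "kwargs": {"moves": "0.1 -0.5 0 0 0 0.2 30;0.2 -0.8 0 0 0 0.2 30;0.2 -0.8 0 0 0 0.25 30;0.2 -0.8 0 0 0 0.25 30;0.2 -0.8 0 0 0 0.25 30;0.2 -0.8 0 0 0 0.25 30;0.06 -0.8 0 0 0 0.25 30;0 -0.58 0 0 0 0 30"}}

```text
time_s: 7.63
tool_pos: [0.5826, -0.1151, 0.1415]
ee_rot: [-0.139, 0.99, -0.001, 0.001]
wrist_force: [0.3, -0.2, -1.3]
opening: 0.0411
gripper_force: 30.9
```

>>> {"fn": "arm_command", "kwargs": {"moves": "0 0 0 0 0 0 30;0 0 0 0 0 0 30;0 0 0 0 0 0 30"}}

```text
time_s: 7.88
tool_pos: [0.5818, -0.1121, 0.1411]
ee_rot: [-0.138, 0.99, -0.0, 0.0]
wrist_force: [-0.1, 0.6, -1.5]
opening: 0.0413
gripper_force: 30.9
```

>>> {"fn": "arm_command", "kwargs": {"moves": "0 0 -0.7 0 0 0 30;0 0 -0.8 0 0 0 30;0 0 -0.6 0 0 0 30;0 0 -0.3 0 0 0 30;0 0 -0.13 0 0 0 30;0 0 0 0 0 0 30;0 0 -0.03 0 0 0 30;0 0 -0.03 0 0 0 30"}}

```text
time_s: 8.55
tool_pos: [0.5829, -0.1121, 0.0382]
ee_rot: [-0.139, 0.99, -0.0, 0.001]
wrist_force: [0.7, -0.1, -1.5]
opening: 0.0413
gripper_force: 30.9
```

>>> {"fn": "arm_command", "kwargs": {"moves": "0 0 -0.04 0 0 0 30;0 0 -0.04 0 0 0 30;0 0 0 0 0 0 30;0 0 0 0 0 0 30"}}

```text
time_s: 8.88
tool_pos: [0.5825, -0.1124, 0.0349]
ee_rot: [-0.139, 0.99, -0.0, 0.001]
wrist_force: [-1.4, 1.2, 6.6]
opening: 0.0409
gripper_force: 31.4
```

In contact. Releasing, then on to red at (.6027,.1343).

>>> {"fn": "arm_command", "kwargs": {"moves": "0 0 0 0 0 0 46;0 0 0 0 0 0 55;0 0 0 0 0 0 70;0 0 0 0 0 0 80;0 0 0 0 0 0 85;0 0 0.6 0 0 0 85;0 0 0.9 0 0 0 85;0 0 0.9 0 0 0 85"}}

```text
time_s: 9.55
tool_pos: [0.5807, -0.1122, 0.1297]
ee_rot: [-0.139, 0.99, 0.0, -0.001]
wrist_force: [1.2, -0.2, 0.6]
opening: 0.0851
gripper_force: 0.0
```

>>> {"fn": "arm_command", "kwargs": {"moves": "0.1 0.7 0.2 0 0 -0.2 85;0.1 0.8 0.1 0 0 -0.2 85;0.1 0.8 0 0 0 -0.25 85;0.1 0.8 0 0 0 -0.25 85;0.1 0.8 0 0 0 -0.25 85;0 0.8 0 0 0 -0.25 85;0 0.8 0 0 0 -0.25 85;0 0.65 0 0 0 0 85"}}

```text
time_s: 10.22
tool_pos: [0.6016, 0.1359, 0.1416]
ee_rot: [-0.052, 0.999, 0.0, -0.0]
wrist_force: [1.1, -0.7, -0.1]
opening: 0.0851
gripper_force: 0.0
```

>>> {"fn": "arm_command", "kwargs": {"moves": "0 0 0 0 0 0 85;0 0 0 0 0 0 85;0 0 0 0 0 0 85"}}

```text
time_s: 10.47
tool_pos: [0.6016, 0.1334, 0.1415]
ee_rot: [-0.053, 0.999, -0.0, -0.0]
wrist_force: [0.3, -0.4, 0.4]
opening: 0.0851
gripper_force: 0.0
```

>>> {"fn": "arm_command", "kwargs": {"moves": "0 0.02 -0.9 0 0 0 85;0 0 -0.9 0 0 0 85;0 0 -0.92 0 0 0 85;0 0 0 0 0 0 85;0 0 0 0 0 0 30;0 0 0 0 0 0 30;0 0 0 0 0 0 30;0 0 0 0 0 0 30"}}

```text
time_s: 11.13
tool_pos: [0.6035, 0.1346, 0.0356]
ee_rot: [-0.053, 0.999, 0.0, 0.002]
wrist_force: [-1.7, -2.3, 6.4]
opening: 0.0409
gripper_force: 29.6
```

>>> {"fn": "arm_command", "kwargs": {"moves": "0 0 0.3 0 0 0 30;0 0 0.6 0 0 0 30;0 0 0.8 0 0 0 30;0 0 0.8 0 0 0 30;0 0 0.2 0 0 0 30"}}

```text
time_s: 11.55
tool_pos: [0.6043, 0.135, 0.1477]
ee_rot: [-0.053, 0.999, 0.001, 0.004]
wrist_force: [1.0, 0.9, -1.2]
opening: 0.0411
gripper_force: 30.9
```

>>> {"fn": "arm_command", "kwargs": {"moves": "-0.2 -0.5 0 0 0 0.2 30;-0.3 -0.9 0 0 0 0.2 30;-0.3 -0.9 0 0 0 0.25 30;-0.3 -0.9 0 0 0 0.25 30;-0.3 -0.9 0 0 0 0.25 30;-0.3 -0.9 0 0 0 0.25 30;-0.3 -0.9 0 0 0 0.25 30;-0.2 -0.74 0 0 0 0 30"}}

```text
time_s: 12.22
tool_pos: [0.5127, -0.1333, 0.1419]
ee_rot: [-0.139, 0.99, -0.001, 0.001]
wrist_force: [0.2, -1.1, -2.1]
opening: 0.0408
gripper_force: 30.9
```

>>> {"fn": "arm_command", "kwargs": {"moves": "0 0 0 0 0 0 30;0 0 0 0 0 0 30;0 0 0 0 0 0 30"}}

```text
time_s: 12.47
tool_pos: [0.514, -0.1312, 0.1415]
ee_rot: [-0.138, 0.99, -0.0, 0.001]
wrist_force: [-0.1, -0.4, -1.6]
opening: 0.0409
gripper_force: 31.0
```

Going from .1415 down to .0385, then creeping.

>>> {"fn": "arm_command", "kwargs": {"moves": "0 0 -0.7 0 0 0 30;0 0 -0.8 0 0 0 30;0 0 -0.6 0 0 0 30;0 0 -0.3 0 0 0 30;0 0 -0.13 0 0 0 30;0 0 0 0 0 0 30;0 0 -0.03 0 0 0 30;0 0 -0.03 0 0 0 30"}}

```text
time_s: 13.13
tool_pos: [0.5149, -0.1309, 0.0384]
ee_rot: [-0.139, 0.99, -0.0, 0.001]
wrist_force: [-0.0, 0.5, -1.0]
opening: 0.0411
gripper_force: 31.1
```

>>> {"fn": "arm_command", "kwargs": {"moves": "0 0 -0.04 0 0 0 30;0 0 -0.04 0 0 0 30;0 0 0 0 0 0 30;0 0 0 0 0 0 30"}}

```text
time_s: 13.47
tool_pos: [0.5145, -0.1312, 0.0355]
ee_rot: [-0.139, 0.99, -0.0, 0.001]
wrist_force: [-3.2, 1.9, 8.5]
opening: 0.041
gripper_force: 31.9
```

>>> {"fn": "arm_command", "kwargs": {"moves": "0 0 0 0 0 0 46;0 0 0 0 0 0 55;0 0 0 0 0 0 70;0 0 0 0 0 0 80;0 0 0 0 0 0 85;0 0 0.6 0 0 0 85;0 0 0.9 0 0 0 85;0 0 0.9 0 0 0 85"}}

```text
time_s: 14.13
tool_pos: [0.5127, -0.1309, 0.1303]
ee_rot: [-0.139, 0.99, 0.0, -0.001]
wrist_force: [1.5, 0.0, 0.5]
opening: 0.0854
gripper_force: 0.0
```

>>> {"fn": "arm_command", "kwargs": {"moves": "0.4 0.6 0.2 0 0 -0.2 85;0.5 0.8 0.1 0 0 -0.2 85;0.5 0.8 0 0 0 -0.25 85;0.5 0.8 0 0 0 -0.25 85;0.5 0.8 0 0 0 -0.25 85;0.5 0.8 0 0 0 -0.25 85;0.5 0.8 0 0 0 -0.25 85;0.5 0.8 0 0 0 0 85"}}

```text
time_s: 14.8
tool_pos: [0.6705, 0.1186, 0.1419]
ee_rot: [-0.052, 0.999, -0.0, -0.0]
wrist_force: [1.4, -0.1, -0.4]
opening: 0.085
gripper_force: 0.0
```

>>> {"fn": "arm_command", "kwargs": {"moves": "0.2 0.45 0 0 0 0 85;0 0 0 0 0 0 85;0 0 0 0 0 0 85;0 0 0 0 0 0 85"}}

```text
time_s: 15.13
tool_pos: [0.6773, 0.1344, 0.1417]
ee_rot: [-0.053, 0.999, -0.0, -0.001]
wrist_force: [0.3, -0.9, -1.1]
opening: 0.0852
gripper_force: 0.0
```

>>> {"fn": "arm_command", "kwargs": {"moves": "0 0 -0.9 0 0 0 85;0 0 -0.9 0 0 0 85;0 0 -0.92 0 0 0 85;0 0 0 0 0 0 85;0 0 0 0 0 0 30;0 0 0 0 0 0 30;0 0 0 0 0 0 30;0 0 0 0 0 0 30"}}

```text
time_s: 15.8
tool_pos: [0.6795, 0.135, 0.0364]
ee_rot: [-0.053, 0.999, 0.0, 0.002]
wrist_force: [-2.1, -0.8, 5.9]
opening: 0.0411
gripper_force: 29.7
```

>>> {"fn": "arm_command", "kwargs": {"moves": "0 0 0.3 0 0 0 30;0 0 0.6 0 0 0 30;0 0 0.8 0 0 0 30;0 0 0.8 0 0 0 30;0 0 0.2 0 0 0 30"}}

```text
time_s: 16.22
tool_pos: [0.6801, 0.1354, 0.1488]
ee_rot: [-0.053, 0.999, 0.001, 0.004]
wrist_force: [1.4, -1.0, 0.5]
opening: 0.0411
gripper_force: 30.9
```

>>> {"fn": "arm_command", "kwargs": {"moves": "-0.3 -0.4 0 0 0 0.2 30;-0.6 -0.75 0 0 0 0.2 30;-0.6 -0.75 0 0 0 0.25 30;-0.6 -0.75 0 0 0 0.25 30;-0.6 -0.75 0 0 0 0.25 30;-0.6 -0.75 0 0 0 0.25 30;-0.6 -0.75 0 0 0 0.25 30;-0.6 -0.75 0 0 0 0 30"}}

```text
time_s: 16.88
tool_pos: [0.4966, -0.0922, 0.1423]
ee_rot: [-0.14, 0.99, -0.0, 0.001]
wrist_force: [1.2, -1.3, -1.7]
opening: 0.041
gripper_force: 30.9
```

>>> {"fn": "arm_command", "kwargs": {"moves": "-0.6 -0.75 0 0 0 0 30;-0.5 -0.5 0 0 0 0 30;-0.18 -0.23 0 0 0 0 30;0 0 0 0 0 0 30;0 0 0 0 0 0 30;0 0 0 0 0 0 30"}}

```text
time_s: 17.38
tool_pos: [0.4476, -0.1499, 0.1418]
ee_rot: [-0.139, 0.99, -0.0, 0.001]
wrist_force: [0.2, 0.3, -1.4]
opening: 0.0409
gripper_force: 30.9
```

>>> {"fn": "arm_command", "kwargs": {"moves": "0 0 -0.7 0 0 0 30;0 0 -0.8 0 0 0 30;0 0 -0.6 0 0 0 30;0 0 -0.3 0 0 0 30;0 0 -0.12 0 0 0 30;0 0 0 0 0 0 30;0 0 -0.03 0 0 0 30;0 0 -0.03 0 0 0 30"}}

```text
time_s: 18.05
tool_pos: [0.4478, -0.1503, 0.039]
ee_rot: [-0.139, 0.99, -0.0, 0.001]
wrist_force: [0.9, -1.1, -1.4]
opening: 0.0406
gripper_force: 30.9
```

>>> {"fn": "arm_command", "kwargs": {"moves": "0 0 -0.04 0 0 0 30;0 0 -0.02 0 0 0 30;0 0 0 0 0 0 30;0 0 0 0 0 0 30"}}

```text
time_s: 18.38
tool_pos: [0.4472, -0.1505, 0.0364]
ee_rot: [-0.139, 0.99, -0.0, 0.001]
wrist_force: [-0.5, 0.9, 4.7]
opening: 0.0409
gripper_force: 31.3
```

>>> {"fn": "arm_command", "kwargs": {"moves": "0 0 0 0 0 0 46;0 0 0 0 0 0 55;0 0 0 0 0 0 70;0 0 0 0 0 0 80;0 0 0 0 0 0 85;0 0 0.6 0 0 0 85;0 0 0.9 0 0 0 85;0 0 0.9 0 0 0 85"}}

```text
time_s: 19.05
tool_pos: [0.4455, -0.15, 0.1321]
ee_rot: [-0.139, 0.99, 0.001, -0.001]
wrist_force: [1.5, 0.1, 0.5]
opening: 0.0851
gripper_force: 0.0
```

>>> {"fn": "arm_command", "kwargs": {"moves": "0 0.4 0.6 0 0 0 85;0 0.8 0.4 0 0 0 85;0 0.8 0.2 0 0 0 85;0 0.8 0 0 0 0 85;0 0.8 0 0 0 0 85;0 0.8 0 0 0 0 85;0 0.4 0 0 0 0 85;0 0 0 0 0 0 85"}}

```text
time_s: 19.72
tool_pos: [0.4465, 0.0443, 0.1797]
ee_rot: [-0.14, 0.99, 0.0, 0.0]
wrist_force: [-1.0, -0.4, -0.3]
opening: 0.0849
gripper_force: 0.0
```

```bash
python3 - <<'E'
from h import *
p,_=eyes.camera("side"); cv2.imwrite("pics/s3.png",p[:,:,::-1])
t,W=cloud("top"); cv2.imwrite("pics/t3.png",t[:,:,::-1])
c,s=np.cos(np.radians(15.9)),np.sin(np.radians(15.9))
for k in(105,35,-35,-105):
    x,y=.5478+k/1e3*c,-.1215+k/1e3*s
    m=(np.hypot(W[...,0]-x,W[...,1]-y)<.035)&(W[...,2]>.072)
    print(k,m.sum(),(W[m].mean(0)-[x,y,0]).round(4),W[m][:,2].std().round(4),np.median(t[m],0))
E
```

```text
105 417 [-0.0019 -0.0016  0.0796] 0.0017 [ 47.  86. 161.]
35 423 [-0.0021 -0.0019  0.0796] 0.0016 [204. 209. 201.]
-35 437 [-0.     -0.0005  0.0796] 0.0017 [197.  56.  53.]
-105 444 [-0.0001 -0.0008  0.0796] 0.0015 [202. 192.  81.]
```

View pics/s3.png

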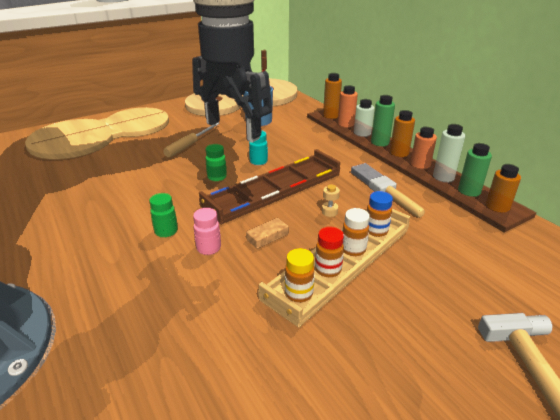

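All four jars stand upright in the pale rack: yellow (300,275) nearest, then red (330,250), white (356,230), and blue (380,213) farthest. Each is within about 3 mm of its compartment centre, and the gripper is clear.

```bash
python3 -c "
from bench import order; print(order.hand_in())"
```

```text
the job is handed in; nothing more can be done
None
```

The four jars are in the pale rack in reversed order (nearest to farthest from the robot: yellow, red, white, blue), upright and released, and the job was handed in at about 20 s of the 109 s allowed.

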